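# Find the full sweet tin by its weight

### The arm

A 7-joint arm with a two-finger parallel gripper is mounted at the origin on the work surface. World frame = base frame: x ahead of the robot, y to its left, z up, the work surface at z = 0. Lengths are in m, angles in rad, forces in N, time in s.
With the tool pointing down it reaches from about 0.35 to 0.9 m from the base axis. Payload 8.1 kg.
Tool frame: the origin (TCP) lies midway between the tips of the shut fingers; the grasp point (between the pads) lies 19 mm behind it; z points along the fingers, y is the line along which they close (so a half turn about z gives the same grasp; the last joint's range is limited). The gripper opens to 92 mm and grips with 3 to 60 N. Pads are 19 mm wide; open, the fingers measure 130 mm over their backs; the gripper's body (75 mm by 190 mm) begins 47 mm behind the grasp point.
Start: joints at [1.112, 0.434, 0.025, 1.573, -0.012, 1.134, -0.075], TCP at [0.218, -0.586, 0.227] pointing down, gripper open.
Joint ranges: [-2.62, 2.62], [-0.44, 2.09], [-1.27, 1.32], [0.08, 2.57], [-1.32, 4.46], [0.12, 2], [-2.74, 2.74]. Speed limits (rad/s): [2.22, 2.22, 3.01, 3.01, 3.14, 3.14, 3.14].

### API

Orientations are given as a rotation vector (axis times angle).
In Python, from cell import arm gives the robot as it stands.
- The arm moves only by the tool send_rows, never from a script. Its argument "increments" is a list of rows, each a list of 3 entries, a list of its own where there are three numbers: the finger opening in cm, from 0 to 9.18, then the shift along the tool's x, y, z in cm, then the turn, a rotation vector about the tool's x, y, z in rad. A call has 1 to 5 rows; each row shifts and turns the commanded pose from where the row before left it, along the tool's axes as they then stand; what a row does not reach is not made up. A row lasts 1/10 s, in which the tool goes at most 50 mm and 8.59 degrees, less where a joint would pass 70% of its speed; a pose out of reach is approached as far as the arm can. A call is refused whole if a number of a shift passes 5 or a number of a turn 0.15, either way. A call with a gripper value outside its range is refused whole. The fingers move at their own pace and stop on an object; "force" is the grip in N (left out, the last holds). Time passes only in rows, so rows that do not move let the fingers close. It gives the time, the measured TCP pose, the force, the opening and the grip force at its end, in the units of the state.
- arm.observe(): the state, without advancing time (a new reading comes with each control period).
- arm.get_image(name): name is "scene" or "top" or "wrist"; returns the picture (420x560x3 uint8, red, green, blue); there is no depth.
- arm.camera_params(name): a dict with "camera_matrix" (3x3 intrinsics, pixels), "k1" (the pictures are not rectified: a ray, as slopes to the right and down, at radius r is drawn at 1 + k1 r^2 times it, then the intrinsics apply), "R" (3x3) and "t" (3): a world point X has camera coordinates R X + t. Camera axes: x right, y down, z forward; pixel columns grow to the right and rows downward; lengths in m; the calibration is good to about 2 mm. A picture is of the moment at which its call begins: read the wrist's pose just before it. camera_params takes no time and is no camera call; for the wrist camera it gives the pose at the moment of the call.
- arm.sign_off(): hands the job in; it is judged then, once.
The state is a dict: "clock": time; "joints": joint angles; "dq": joint speeds; "joint_efforts": joint torques, N m; "position": TCP position; "ee_rot": TCP orientation; "force": force on the tool from outside, world axes, zero at the start; "ft_torque": the same for the moment, N m; "width": opening from 0.0 (shut) to 1.0 (fully open); "gripper_force": force on a finger pad.
Only numpy, scipy, OpenCV 4.12 (cv2) and the standard library are available. Lean on these libraries where they do the work, as an engineer would, in place of code of your own. Each camera call takes 0.05 s, during which the arm holds its last target. There are 200 camera calls.

### The job

The three steel tins on the work tray look the same, but one holds a whole block of bean jelly, one half a block and one is empty: lift them to feel which is which. Set the full tin upright on the wooden serving board and the empty one upright inside the wash crate, and leave the half-full one standing upright on the work tray. Set tins down before letting go, never drop or tip them, and do not disturb the other things.

Things in the scene. Friction and masses are not known exactly. Their poses are not given: they have to be found in the camera images.
- tin_a_center (a point): one of three tins alike: upright closed rectangular steel tin, 56 (its x) by 84 (its y) by 101 mm tall, its fixed lid flush with its sides; this point is its centre, 50 mm above its underside; x is across its narrow width, z up. Contents hidden, loose by some mm; which tin holds what changes every time. In all it weighs about 0.68 kg (full), 0.44 kg (half full) or 0.21 kg (empty), within 0.05 kg
- tin_b_center (a point): one of three tins alike: upright closed rectangular steel tin, 56 (its x) by 84 (its y) by 101 mm tall, its fixed lid flush with its sides; this point is its centre, 50 mm above its underside; x is across its narrow width, z up. Contents hidden, loose by some mm; which tin holds what changes every time. In all it weighs about 0.68 kg (full), 0.44 kg (half full) or 0.21 kg (empty), within 0.05 kg
- tin_c_center (a point): one of three tins alike: upright closed rectangular steel tin, 56 (its x) by 84 (its y) by 101 mm tall, its fixed lid flush with its sides; this point is its centre, 50 mm above its underside; x is across its narrow width, z up. Contents hidden, loose by some mm; which tin holds what changes every time. In all it weighs about 0.68 kg (full), 0.44 kg (half full) or 0.21 kg (empty), within 0.05 kg
- tin_a: the same tin as tin_a_center, origin at the centre of its underside
- tin_b: the same tin as tin_b_center, origin at the centre of its underside
- tin_c: the same tin as tin_c_center, origin at the centre of its underside
- tray: fixed white work tray with a low wooden rim, 320 (x) by 410 (y) mm; origin under its centre, on the table; its floor is 8 mm and its rim 20 mm above the table. The tins stand on it in a row along its y, long sides roughly along y
- board: fixed low wooden serving board on two feet, 180 (x) by 150 (y) mm, flat top 30 mm above the table; origin on the table under its centre. It stands to one side of the tray, left or right
- crate: fixed open grey plastic wash crate, 190 (x) by 160 (y) mm outside, walls 4 mm thick and 45 mm high, inner floor 4 mm above the table; origin on the table under its centre. It stands on the side of the tray opposite to the board
- scraper: flat orange plastic dough scraper, 58 by 185 by 14 mm, lying in the far part of the tray; a bystander, not part of the job
- brush: flat pastry brush, 32 by 165 by 12 mm, lying in the near part of the tray; a bystander, not part of the job
- bowl: small steel bowl, 120 mm across, 50 mm high, beyond the tray; origin under its centre; a bystander, not part of the job
- cup: white cup, 72 mm across, 75 mm high, beyond the tray; origin under its centre; a bystander, not part of the job
Mind the look-alikes: they are no part of the job. Leave any pink or red look-alike of the tin_a alone.

How it is judged:
By the outcome, as a careful person would: the job done as asked, in the order asked, and still so for the second after the job is handed in, with the robot touching nothing.
It also fails if it takes over 64 s, if anything falls off the work surface, if the arm or the gripper's body presses on something with over 40 N, if the wrist force passes 120 N, or if a joint passes its speed limit or range.

## Working session

There is one attempt and no reset: what is moved stays moved. The work goes in short steps, Python scripts to look and compute and a tool call to move; the robot and the scene stay as the last step left them, time stands still between calls to the robot, and variables do not carry over. Pictures are saved under pics/ and viewed, at most 10 in all, crops included, and the job is handed in when it is done.

Besides the shell and the picture viewer there is one more tool, called after ">>>" as name(argument=value, ...) on one line, values as JSON. send_rows: Moves the arm, as the interface text tells. Its arguments: {"type":"object","properties":{"increments":{"type":"array"},"force":{"type":"number"}},"required":["increments"]}

```bash
mkdir -p pics; ls; python3 - <<'E'
from cell import arm
import cv2,numpy as np
print(arm.observe())
a=arm.get_image("top");b=arm.get_image("scene")
cv2.imwrite("pics/top.png",a[:,:,::-1]);cv2.imwrite("pics/scene.png",b[:,:,::-1])
for n in("top","scene"):print(n,arm.camera_params(n))
E
```

```text
pics
{'clock': 0.0, 'joints': array([ 1.11240201,  0.43525146,  0.02497501,  1.57411484, -0.01163382,
        1.1340202 , -0.07512291]), 'dq': array([ 0.00099084,  0.00027358,  0.00065558,  0.00017143,  0.00030424,
       -0.00049668, -0.00023608]), 'joint_efforts': array([-7.84343192e-04, -6.67856169e+01,  9.85011309e-01, -3.14462149e+01,
       -6.05906406e-02,  4.30363964e-02,  2.39827123e-04]), 'position': array([ 0.21747785, -0.58537385,  0.22592045]), 'ee_rot': array([-3.09047031e+00, -5.55486011e-01,  6.41805068e-04]), 'force': array([-0.20821409, -0.84976037,  0.01933731]), 'ft_torque': array([ 0.05441628,  0.03832631, -0.01300662]), 'gripper_force': 0.0, 'width': 0.9989242355581353}
top {'camera_matrix': array([[453.17798597,   0.        , 285.47079451],
       [  0.        , 453.17798597, 211.93942787],
       [  0.        ,   0.        ,   1.        ]]), 'k1': 0.0003722773372174409, 'R': array([[-0.01571907, -0.99985792, -0.00608729],
       [-0.9985745 ,  0.01600889, -0.05091846],
       [ 0.05100868,  0.00527822, -0.99868426]]), 't': array([-0.00545848,  0.4676179 ,  1.44791958])}
scene {'camera_matrix': array([[500.33010113,   0.        , 273.04879739],
       [  0.        , 500.33010113, 212.29983532],
       [  0.        ,   0.        ,   1.        ]]), 'k1': -0.11580128773017369, 'R': array([[-0.20025068,  0.97961838, -0.01573214],
       [ 0.68142574,  0.12772167, -0.72065674],
       [-0.70395925, -0.15503229, -0.69311353]]), 't': array([ 0.1093986 , -0.28641064,  1.9536312 ])}
```

View pics/top.png

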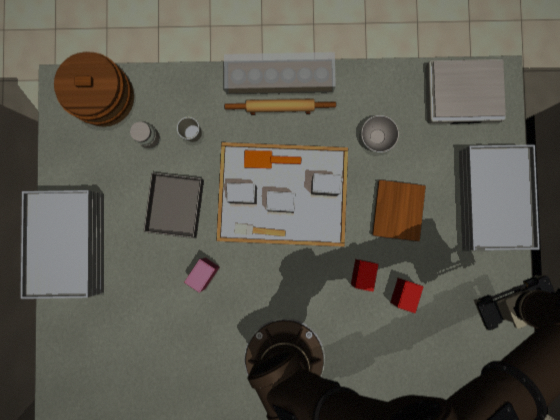

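View pics/scene.png

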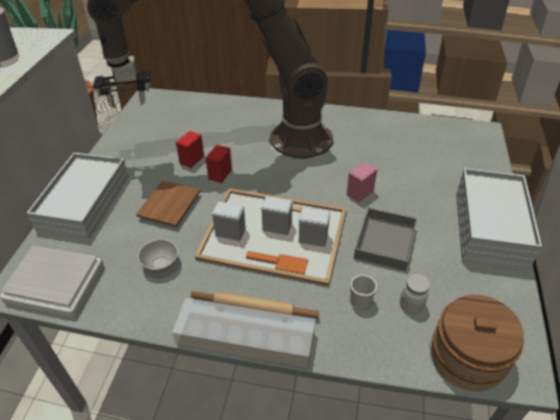

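The top view shows three grey tins at (241,191), (281,201) and (326,183) on the tray. The board is at (400,210) on the right and the crate at (174,205) on the left. The red and pink blocks at (365,275), (407,296) and (202,275) are look-alikes off the tray. The three grey tins on the tray are the ones meant. I'll confirm this in one crop.

```bash
cat > h.py <<'E'
import numpy as np,cv2
from cell import arm
def ray(name,uv,P=None):
    P=P or arm.camera_params(name);K=P["camera_matrix"];R=P["R"];t=P["t"]
    s=np.array([(uv[0]-K[0,2])/K[0,0],(uv[1]-K[1,2])/K[1,1]]);q=s.copy()
    for _ in range(8):q=s/(1+P["k1"]*(q@q))
    return -R.T@t,R.T@np.array([q[0],q[1],1])
def onz(name,uv,z,P=None):
    o,d=ray(name,uv,P);return (o+d*(z-o[2])/d[2])
def proj(name,X,P=None):
    P=P or arm.camera_params(name);c=P["R"]@np.array(X)+P["t"];q=c[:2]/c[2];q=q*(1+P["k1"]*(q@q))
    K=P["camera_matrix"];return [K[0,0]*q[0]+K[0,2],K[1,1]*q[1]+K[1,2]]
E
python3 - <<'E'
from h import *
a=cv2.imread("pics/top.png")
c=cv2.resize(a[140:250,140:440],None,fx=2.66,fy=2.66,interpolation=cv2.INTER_CUBIC)
cv2.imwrite("pics/crop.png",c)
g=cv2.cvtColor(a,cv2.COLOR_BGR2GRAY)
for p in[(241,184),(281,194),(326,176),(241,200),(281,210),(300,225),(230,225),(260,180)]:print(p,a[p[1],p[0]])
for p in[(174,205)]:print('crate',onz("top",p,0.045))
hsv=cv2.cvtColor(a,cv2.COLOR_BGR2HSV)
m=cv2.inRange(hsv,(5,110,50),(20,255,255));m[:,:360]=0;m[:170]=0;m[250:]=0;m[:,440:]=0
cs=max(cv2.findContours(m,0,2)[0],key=cv2.contourArea)
for q in cv2.boxPoints(cv2.minAreaRect(cs)):print('board',q,onz("top",q,.03).round(3))
E
```

```text
(241, 184) [146 143 141]
(281, 194) [149 146 144]
(326, 176) [150 147 145]
(241, 200) [144 141 139]
(281, 210) [102 100  99]
(300, 225) [149 146 144]
(230, 225) [149 147 144]
(260, 180) [144 147 145]
crate [0.49334106 0.3382807  0.045     ]
board [372.35492 235.67668] [ 0.387 -0.287  0.03 ]
board [378.7624  179.29118] [ 0.566 -0.312  0.03 ]
board [425.49976 184.60225] [ 0.547 -0.46   0.03 ]
board [419.0923  240.98775] [ 0.368 -0.434  0.03 ]
```

View pics/crop.png

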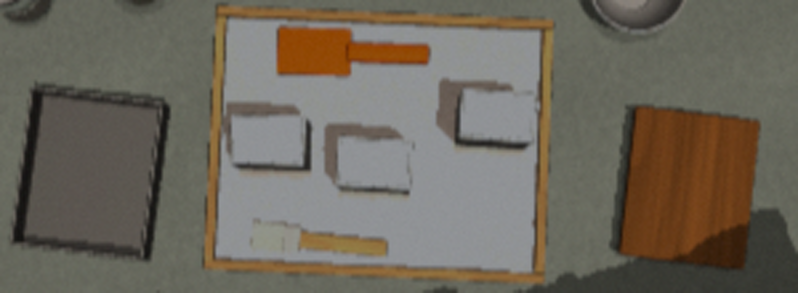

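The crop confirms three grey tins with lids at crop (268,140), (373,164) and (497,115). The crate is on the left and the board on the right. No look-alike is on the tray.

```bash
python3 - <<'E'
from h import *
def rect(n,pts,z):
    W=np.array([onz("top",(p[0]/2.66+140-.3,p[1]/2.66+140-.3),z) for p in pts])[:,:2]
    ex=(W[1]-W[2]+W[0]-W[3])/2; ey=(W[0]-W[1]+W[3]-W[2])/2
    print(n,W.mean(0).round(3),'size',np.linalg.norm(ex).round(3),np.linalg.norm(ey).round(3),'yaw from x',np.degrees(np.arctan2(ex[1],ex[0])).round(1),'from y',np.degrees(np.arctan2(-ey[0],ey[1])).round(1))
rect('L',[(230,114),(303,114),(304,165),(233,166)],.109)
rect('M',[(335,139),(411,137),(410,192),(338,188)],.109)
rect('R',[(461,87),(536,92),(532,144),(459,138)],.109)
rect('crate',[(35,85),(168,104),(150,258),(14,243)],.045)
rect('tray',[(220,5),(553,22),(544,282),(205,267)],.02)
from scipy.spatial.transform import Rotation as R
s=arm.observe();print(R.from_rotvec(s["ee_rot"]).as_matrix().round(3))
P=arm.camera_params("wrist");print(P)
E
```

```text
L [0.524 0.122] size 0.059 0.082 yaw from x 1.6 from y -0.5
M [0.495 0.002] size 0.059 0.084 yaw from x 0.2 from y -1.7
R [ 0.548 -0.139] size 0.059 0.084 yaw from x -4.5 from y -5.2
crate [0.495 0.338] size 0.187 0.161 yaw from x -7.3 from y -8.1
tray [ 0.526 -0.005] size 0.316 0.406 yaw from x -3.5 from y -3.7
[[ 0.937  0.348 -0.001]
 [ 0.348 -0.937  0.001]
 [-0.    -0.001 -1.   ]]
{'camera_matrix': array([[332.16414651,   0.        , 273.51906725],
       [  0.        , 332.16414651, 206.9397304 ],
       [  0.        ,   0.        ,   1.        ]]), 'k1': -0.07478042767891135, 'R': array([[ 0.34772922, -0.93759292, -0.00197876],
       [-0.89615931, -0.33298154,  0.2932947 ],
       [-0.27564992, -0.10021385, -0.95602003]]), 't': array([-0.62401251, -0.03643022,  0.39248177])}
```

>>> send_rows(increments=[[9.18, [3.87, -2.52, 0], [0, 0, 0]], [9.18, [3.87, -2.52, 0], [0, 0, 0]], [9.18, [3.87, -2.52, 0], [0, 0, 0]], [9.18, [3.87, -2.52, 0], [0, 0, 0]], [9.18, [3.87, -2.52, 0], [0, 0, 0]]], force=35)

```text
clock: 0.6
position: [0.3558, -0.3986, 0.2265]
ee_rot: [-3.092, -0.555, 0.0]
force: [1.4, -1.0, 0.7]
width: 1.001
gripper_force: 0.0
```

>>> send_rows(increments=[[9.18, [3.87, -2.52, 0], [0, 0, 0]], [9.18, [3.87, -2.52, 0], [0, 0, 0]], [9.18, [3.87, -2.52, 0], [0, 0, 0]], [9.18, [3.87, -2.52, 0], [0, 0, 0]], [9.18, [3.87, -2.52, 0], [0, 0, 0]]])

```text
clock: 1.1
position: [0.4933, -0.2132, 0.2266]
ee_rot: [-3.092, -0.556, 0.001]
force: [0.6, -0.0, 0.1]
width: 1.003
gripper_force: 0.0
```

>>> send_rows(increments=[[9.18, [3.87, -2.52, 0], [0, 0, 0]], [9.18, [3.87, -2.52, 0], [0, 0, 0]], [9.18, [0, 0, 0], [0, 0, -0.14]], [9.18, [0, 0, 0], [0, 0, -0.14]], [9.18, [0, 0, 0], [0, 0, -0.14]]])

```text
clock: 1.6
position: [0.5476, -0.14, 0.2262]
ee_rot: [-2.904, -1.198, 0.002]
force: [0.4, 0.4, -0.3]
width: 1.003
gripper_force: 0.0
```

>>> send_rows(increments=[[9.18, [0, 0, 0], [0, 0, -0.14]], [9.18, [0, 0, 0], [0, 0, -0.14]], [9.18, [0, 0, 0], [0, 0, -0.14]], [9.18, [0, 0, 0], [0, 0, -0.14]], [9.18, [0, 0, 0], [0, 0, -0.14]]])

```text
clock: 2.1
position: [0.5474, -0.1407, 0.2263]
ee_rot: [-2.318, -2.119, 0.001]
force: [-0.0, -0.3, 0.2]
width: 1.002
gripper_force: 0.0
```

```bash
cat >> h.py <<'E'
from scipy.spatial.transform import Rotation as Ro
def st():
    s=arm.observe();M=Ro.from_rotvec(s["ee_rot"]).as_matrix()
    print('t',s["clock"],'p',s["position"].round(4),'tooly ang',np.degrees(np.arctan2(M[1,1],M[0,1])).round(1),'tilt',np.degrees(np.arccos(-M[2,2])).round(2),'F',s["force"].round(2),'w',s["width"],s["gripper_force"],'j',s["joints"].round(2));return s,M
def shift(target):
    s,M=st();print('tool shift cm',(M.T@(np.array(target)-s["position"])*100).round(2))
E
python3 - <<'E'
from h import *
shift((.548,-.139,.066))
P=arm.camera_params("wrist");a=arm.get_image("wrist")
for x,y in[(28,42),(28,-42),(-28,-42),(-28,42)]:print(proj("wrist",(.548+x/1e3,-.139+y/1e3,.109),P))
cv2.imwrite("pics/w1.png",a[:,:,::-1])
E
```

```text
t 2.1 p [ 0.5474 -0.1407  0.2263] tooly ang -5.1 tilt 0.05 F [-0.05 -0.3   0.23] w 1.0021262695525406 0.0 j [ 0.47  0.38 -0.43  1.69  0.17  1.11 -0.09]
tool shift cm [ 0.17  0.06 16.03]
[np.float64(303.0038808757629), np.float64(148.01395737102092)]
[np.float64(309.0129591813996), np.float64(241.77421528883258)]
[np.float64(247.10822479636715), np.float64(246.89238791883713)]
[np.float64(235.7211876319119), np.float64(154.09930099080026)]
```

View pics/w1.png

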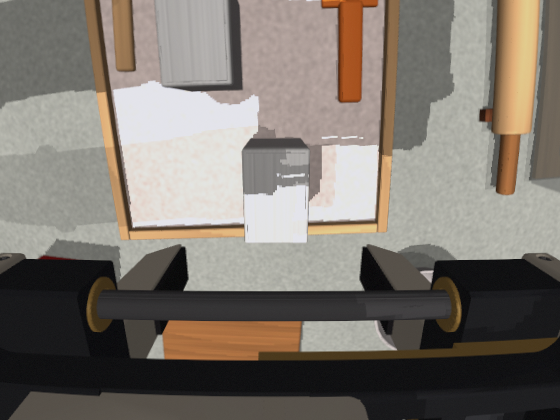

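The wrist view shows the right tin's lid at (243–308, 150–241), square to the tool and within 3 px of the prediction. I'll descend and grip.

>>> send_rows(increments=[[9.18, [0.2, 0, 4], [0, 0, 0]], [9.18, [0, 0, 4], [0, 0, 0]], [9.18, [0, 0, 4], [0, 0, 0]], [9.18, [0, 0, 2], [0, 0, 0]], [9.18, [0, 0, 2], [0, 0, 0]]], force=35)

```text
clock: 2.65
position: [0.5471, -0.1386, 0.065]
ee_rot: [-2.327, -2.109, 0.002]
force: [-0.3, -0.6, 0.6]
width: 1.002
gripper_force: 0.0
```

>>> send_rows(increments=[[5, [0, 0, 0], [0, 0, 0]], [5, [0, 0, 0], [0, 0, 0]], [5, [0, 0, 0], [0, 0, 0]], [5, [0, 0, 0], [0, 0, 0]], [5, [0, 0, 0], [0, 0, 0]]], force=35)

```text
clock: 3.15
position: [0.5487, -0.1389, 0.0677]
ee_rot: [2.324, 2.112, 0.002]
force: [3.5, -0.8, 2.5]
width: 0.615
gripper_force: 1.8
```

>>> send_rows(increments=[[4, [0, 0, 0], [0, 0, 0]], [4, [0, 0, 0], [0, 0, 0]], [4, [0, 0, -1], [0, 0, 0]], [4, [0, 0, -1.5], [0, 0, 0]], [4, [0, 0, -1.5], [0, 0, 0]]], force=35)

```text
clock: 3.65
position: [0.5463, -0.1386, 0.1066]
ee_rot: [-2.323, -2.112, 0.003]
force: [0.3, -0.5, -6.5]
width: 0.611
gripper_force: 34.9
```

>>> send_rows(increments=[[4, [0, 0, 0], [0, 0, 0]], [4, [0, 0, 0], [0, 0, 0]], [4, [0, 0, 0], [0, 0, 0]], [4, [0, 0, 0], [0, 0, 0]]])

```text
clock: 4.05
position: [0.5471, -0.1386, 0.1058]
ee_rot: [-2.323, -2.112, 0.002]
force: [-0.7, 0.3, -7.5]
width: 0.607
gripper_force: 34.9
```

>>> send_rows(increments=[[4, [0, 0, 0], [0, 0, 0]], [4, [0, 0, 0], [0, 0, 0]]])

```text
clock: 4.25
position: [0.5477, -0.1386, 0.1064]
ee_rot: [-2.324, -2.113, 0.001]
force: [-1.2, -0.0, -7.4]
width: 0.609
gripper_force: 34.9
```

>>> send_rows(increments=[[4, [0, 0, 0], [0, 0, 0]]])

```text
clock: 4.35
position: [0.5478, -0.1386, 0.1065]
ee_rot: [-2.324, -2.113, 0.0]
force: [1.2, 0.4, -6.9]
width: 0.607
gripper_force: 34.9
```

About 7.1 N, or 0.72 kg, so this is the full tin. It goes to the board.

>>> send_rows(increments=[[4, [0, 0, -1.2], [0, 0, 0]], [4, [-1.5, -0.4, -1.2], [0, 0, 0]], [4, [-2.5, -0.6, 0], [0, 0, 0]], [4, [-3, -0.75, 0], [0, 0, 0]], [4, [-3, -0.75, 0], [0, 0, 0]]])

```text
clock: 4.85
position: [0.5135, -0.2367, 0.1319]
ee_rot: [2.323, 2.114, 0.001]
force: [-0.6, -0.5, -6.4]
width: 0.611
gripper_force: 34.9
```

>>> send_rows(increments=[[4, [-3, -0.75, 0], [0, 0, 0]], [4, [-3, -0.75, 0], [0, 0, 0]], [4, [-3, -0.75, 0], [0, 0, 0]], [4, [-2.5, -0.6, 0], [0, 0, 0]], [4, [-1.5, -0.4, 0], [0, 0, 0]]])

```text
clock: 5.35
position: [0.4677, -0.3649, 0.1315]
ee_rot: [2.327, 2.109, -0.001]
force: [0.1, 0.3, -7.5]
width: 0.61
gripper_force: 34.9
```

>>> send_rows(increments=[[4, [-1, -0.25, 0], [0, 0, 0]], [4, [0, 0, 0], [0, 0, 0]], [4, [0, 0, 0], [0, 0, 0]]])

```text
clock: 5.65
position: [0.4661, -0.3705, 0.1309]
ee_rot: [-2.323, -2.115, -0.002]
force: [0.4, 1.3, -5.9]
width: 0.61
gripper_force: 34.9
```

```bash
python3 - <<'E'
from h import *
shift((.467,-.373,.0885))
E
```

```text
t 5.65 p [ 0.4661 -0.3705  0.1309] tooly ang -5.4 tilt 0.06 F [ 0.39  1.27 -5.88] w 0.6095796135938538 34.935897616669536 j [ 0.84  0.51 -0.37  1.74  0.22  0.93  0.29]
tool shift cm [-0.25  0.11  4.24]
```

>>> send_rows(increments=[[4, [0, 0, 1.5], [0, 0, 0]], [4, [0, 0, 1.3], [0, 0, 0]], [4, [0, 0, 0.8], [0, 0, 0]], [4, [0, 0, 0.3], [0, 0, 0]], [4, [0, 0, 0.2], [0, 0, 0]]])

```text
clock: 6.15
position: [0.4655, -0.3713, 0.0896]
ee_rot: [-2.323, -2.113, -0.0]
force: [-4.8, 5.3, 11.9]
width: 0.607
gripper_force: 34.9
```

>>> send_rows(increments=[[4, [0, 0, 0.1], [0, 0, 0]], [4, [0, 0, 0], [0, 0, 0]]])

```text
clock: 6.35
position: [0.4655, -0.3714, 0.0897]
ee_rot: [2.324, 2.114, 0.0]
force: [-3.2, 3.7, 3.1]
width: 0.608
gripper_force: 34.9
```

Touched down. Now I release and rise.

>>> send_rows(increments=[[6.5, [0, 0, 0], [0, 0, 0]], [9.18, [0, 0, 0], [0, 0, 0]], [9.18, [0, 0, 0], [0, 0, 0]], [9.18, [0, 0, 0], [0, 0, 0]], [9.18, [0, 0, 0], [0, 0, 0]]])

```text
clock: 6.85
position: [0.4655, -0.3721, 0.0888]
ee_rot: [2.324, 2.113, 0.0]
force: [-0.2, -0.4, -0.7]
width: 0.975
gripper_force: 0.0
```

>>> send_rows(increments=[[9.18, [0, 0, -3], [0, 0, 0]], [9.18, [0, 0, -4], [0, 0, 0]], [9.18, [0, 0, -4], [0, 0, 0]], [9.18, [0, 0, -4], [0, 0, 0]]])

```text
clock: 7.25
position: [0.4652, -0.3718, 0.2403]
ee_rot: [-2.324, -2.113, -0.0]
force: [0.5, -0.5, 0.1]
width: 1.002
gripper_force: 0.0
```

```bash
python3 - <<'E'
from h import *
shift((.495,.002,.240))
E
```

```text
t 7.25 p [ 0.4652 -0.3718  0.2403] tooly ang -5.4 tilt 0.01 F [ 0.54 -0.5   0.14] w 1.0016480559293972 0.0 j [ 0.86  0.41 -0.39  1.6   0.16  1.16  0.34]
tool shift cm [37.49 -0.58  0.04]
```

>>> send_rows(increments=[[9.18, [3, 0, 0], [0, 0, 0]], [9.18, [4.5, 0, 0], [0, 0, 0]], [9.18, [4.5, 0, 0], [0, 0, 0]], [9.18, [4.5, 0, 0], [0, 0, 0]], [9.18, [4.5, 0, 0], [0, 0, 0]]])

```text
clock: 7.75
position: [0.4853, -0.1612, 0.2389]
ee_rot: [2.324, 2.113, 0.0]
force: [1.4, -0.6, 0.7]
width: 0.999
gripper_force: 0.0
```

>>> send_rows(increments=[[9.18, [4.5, 0, 0], [0, 0, 0]], [9.18, [4.5, 0, 0], [0, 0, 0]], [9.18, [4.5, -0.3, 0], [0, 0, 0]], [9.18, [3, -0.3, 0], [0, 0, 0]], [9.18, [0, 0, 0], [0, 0, -0.08]]])

```text
clock: 8.25
position: [0.4949, 0.0076, 0.2393]
ee_rot: [-2.229, -2.213, -0.003]
force: [-0.3, -1.0, 1.0]
width: 1.001
gripper_force: 0.0
```

```bash
python3 - <<'E'
from h import *
shift((.495,.002,.066))
P=arm.camera_params("wrist");a=arm.get_image("wrist")
for x,y in[(28,42),(28,-42),(-28,-42),(-28,42)]:print(np.round(proj("wrist",(.495+x/1e3,.002+y/1e3,.109),P)))
cv2.imwrite("pics/w2.png",a[:,:,::-1])
E
```

```text
t 8.25 p [0.4949 0.0076 0.2393] tooly ang -0.4 tilt 0.13 F [-0.31 -0.98  0.95] w 1.0005335817887788 0.0 j [ 0.35  0.27 -0.58  1.83  0.16  1.09 -0.3 ]
tool shift cm [-0.59 -0.   17.33]
[305. 157.]
[303. 246.]
[244. 247.]
[241. 158.]
```

View pics/w2.png

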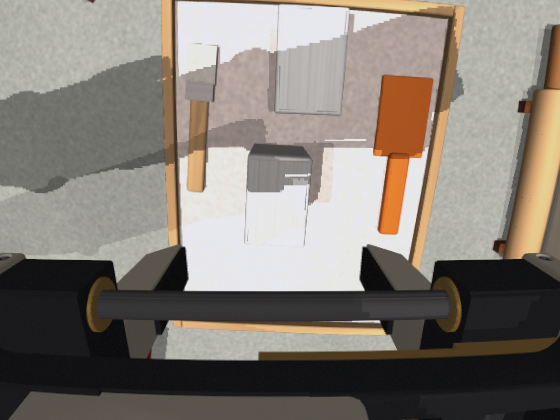

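The wrist view shows the middle lid at about (246–311, 158–245), roughly 4 mm further in +x than predicted and yawed about 2.5°. I'll correct for that, then descend and grip.

>>> send_rows(increments=[[9.18, [-0.5, 0.4, 4], [0, 0, 0.04]], [9.18, [0, 0, 4.5], [0, 0, 0]], [9.18, [0, 0, 4.5], [0, 0, 0]], [9.18, [0, 0, 2.5], [0, 0, 0]], [9.18, [0, 0, 1.8], [0, 0, 0]]])

```text
clock: 8.8
position: [0.4978, -0.0041, 0.0635]
ee_rot: [-2.283, -2.156, 0.003]
force: [0.4, -0.4, 0.6]
width: 1.0
gripper_force: 0.0
```

>>> send_rows(increments=[[4, [0, 0, 0], [0, 0, 0]], [4, [0, 0, 0], [0, 0, 0]], [4, [0, 0, 0], [0, 0, 0]], [4, [0, 0, 0], [0, 0, 0]], [4, [0, 0, 0], [0, 0, 0]]], force=35)

```text
clock: 9.3
position: [0.4992, -0.0033, 0.0665]
ee_rot: [2.282, 2.158, 0.001]
force: [-2.8, -0.6, 2.4]
width: 0.612
gripper_force: 1.3
```

>>> send_rows(increments=[[4, [0, 0, 0], [0, 0, 0]], [4, [0, 0, 0], [0, 0, 0]]])

```text
clock: 9.5
position: [0.4992, -0.0032, 0.0664]
ee_rot: [2.281, 2.159, 0.0]
force: [-1.6, -0.3, 7.9]
width: 0.61
gripper_force: 34.8
```

>>> send_rows(increments=[[4, [0, 0, -1], [0, 0, 0]], [4, [0, 0, -1.5], [0, 0, 0]], [4, [0, 0, -1.5], [0, 0, 0]], [4, [0, 0, 0], [0, 0, 0]], [4, [0, 0, 0], [0, 0, 0]]])

```text
clock: 10.0
position: [0.499, -0.0032, 0.1059]
ee_rot: [2.282, 2.159, 0.001]
force: [0.6, 0.2, -2.8]
width: 0.607
gripper_force: 34.8
```

>>> send_rows(increments=[[4, [0, 0, 0], [0, 0, 0]], [4, [0, 0, 0], [0, 0, 0]]])

```text
clock: 10.2
position: [0.4984, -0.0032, 0.1051]
ee_rot: [-2.281, -2.159, 0.001]
force: [-0.1, -0.3, -2.1]
width: 0.609
gripper_force: 34.8
```

>>> send_rows(increments=[[4, [0, 0, 0], [0, 0, 0]], [4, [0, 0, 0], [0, 0, 0]]])

```text
clock: 10.4
position: [0.4987, -0.003, 0.1054]
ee_rot: [-2.281, -2.159, 0.001]
force: [-0.5, -0.3, -1.8]
width: 0.608
gripper_force: 34.8
```

>>> send_rows(increments=[[4, [0, 0, 0], [0, 0, 0]]])

```text
clock: 10.5
position: [0.4989, -0.003, 0.1055]
ee_rot: [-2.282, -2.159, 0.0]
force: [1.0, -0.2, -2.8]
width: 0.608
gripper_force: 34.8
```

About 2.4 N, or 0.24 kg, so this is the empty tin. I'll lift it over the left tin to the crate.

>>> send_rows(increments=[[4, [0, 0, -2.5], [0, 0, 0]], [4, [0, 0, -3.5], [0, 0, 0]], [4, [0, 0, -3.5], [0, 0, 0]], [4, [1, 0, -1.5], [0, 0, 0]], [4, [2.5, 0, 0], [0, 0, 0]]])

```text
clock: 11.0
position: [0.5024, 0.0302, 0.2182]
ee_rot: [2.283, 2.152, 0.004]
force: [0.4, -0.8, -2.0]
width: 0.607
gripper_force: 34.8
```

>>> send_rows(increments=[[4, [3.5, -0.2, 0], [0, 0, 0]], [4, [3.5, -0.2, 0], [0, 0, 0]], [4, [3.5, -0.3, 0], [0, 0, 0]], [4, [3.5, -0.3, 0], [0, 0, 0]], [4, [3.5, -0.3, 0], [0, 0, 0]]])

```text
clock: 11.5
position: [0.4972, 0.2086, 0.2157]
ee_rot: [2.282, 2.159, -0.0]
force: [0.5, 0.6, -2.1]
width: 0.614
gripper_force: 34.8
```

>>> send_rows(increments=[[4, [3.5, -0.3, 0], [0, 0, 0]], [4, [3.5, -0.3, 0], [0, 0, 0]], [4, [3, -0.3, 0], [0, 0, 0]], [4, [2, 0, 0], [0, 0, 0]], [4, [1, 0, 0], [0, 0, 0.08]]])

```text
clock: 12.0
position: [0.4948, 0.3401, 0.2154]
ee_rot: [-2.363, -2.068, 0.0]
force: [-1.1, -0.0, -2.3]
width: 0.61
gripper_force: 34.8
```

>>> send_rows(increments=[[4, [0, 0, 0], [0, 0, 0]], [4, [0, 0, 0], [0, 0, 0]]])

```text
clock: 12.2
position: [0.4956, 0.337, 0.2154]
ee_rot: [2.364, 2.069, -0.001]
force: [0.1, -0.8, -1.7]
width: 0.606
gripper_force: 34.8
```

```bash
python3 - <<'E'
from h import *
shift((.495,.338,.0625))
a=arm.get_image("wrist");cv2.imwrite("pics/w3.png",a[:,:,::-1])
E
```

```text
t 12.2 p [0.4956 0.337  0.2154] tooly ang -7.6 tilt 0.06 F [ 0.12 -0.79 -1.73] w 0.6059081303040064 34.83570545911789 j [-0.27  0.48 -0.6   1.61  0.29  1.14 -1.08]
tool shift cm [ 0.1  -0.07 15.29]
```

View pics/w3.png

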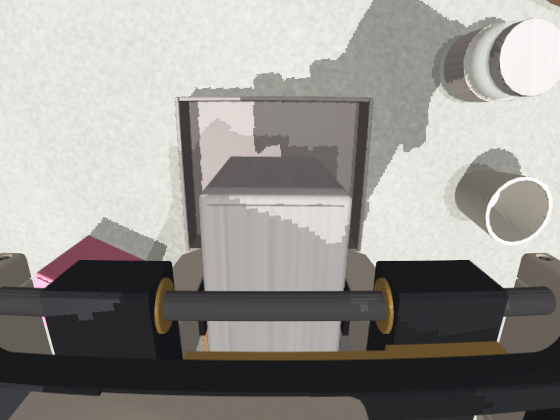

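The held tin is centred over the crate, whose walls are at x≈180 and x≈370 px. The pink block at (90,260) is clear. I'll lower it.

>>> send_rows(increments=[[4, [0, 0, 2.5], [0, 0, 0]], [4, [0, 0, 4], [0, 0, 0]], [4, [0, 0, 4], [0, 0, 0]], [4, [0, 0, 2.5], [0, 0, 0]], [4, [0, 0, 1.2], [0, 0, 0]]])

```text
clock: 12.75
position: [0.495, 0.3352, 0.0713]
ee_rot: [2.366, 2.066, -0.006]
force: [0.2, 0.1, -1.6]
width: 0.609
gripper_force: 34.8
```

>>> send_rows(increments=[[4, [0, 0, 0.5], [0, 0, 0]], [4, [0, 0, 0.3], [0, 0, 0]], [4, [0, 0, 0.2], [0, 0, 0]], [4, [0, 0, 0], [0, 0, 0]]])

```text
clock: 13.15
position: [0.4962, 0.3379, 0.0646]
ee_rot: [2.366, 2.066, 0.002]
force: [-0.5, 0.0, -2.2]
width: 0.61
gripper_force: 34.8
```

>>> send_rows(increments=[[4, [0, 0, 0.2], [0, 0, 0]], [4, [0, 0, 0], [0, 0, 0]]])

```text
clock: 13.35
position: [0.4962, 0.3381, 0.0625]
ee_rot: [2.366, 2.066, 0.003]
force: [0.0, 0.4, 1.8]
width: 0.61
gripper_force: 34.8
```

>>> send_rows(increments=[[4, [0, 0, 0.1], [0, 0, 0]], [4, [0, 0, 0], [0, 0, 0]]])

```text
clock: 13.55
position: [0.4961, 0.3382, 0.0623]
ee_rot: [2.366, 2.066, 0.003]
force: [-2.8, -1.6, 12.2]
width: 0.609
gripper_force: 34.9
```

>>> send_rows(increments=[[6.5, [0, 0, 0], [0, 0, 0]], [9.18, [0, 0, 0], [0, 0, 0]], [9.18, [0, 0, 0], [0, 0, 0]], [9.18, [0, 0, 0], [0, 0, 0]], [9.18, [0, 0, 0], [0, 0, 0]]])

```text
clock: 14.05
position: [0.4957, 0.3376, 0.0606]
ee_rot: [-2.366, -2.066, 0.0]
force: [-0.2, -0.8, 0.4]
width: 0.976
gripper_force: 0.0
```

>>> send_rows(increments=[[9.18, [0, 0, -2], [0, 0, 0]], [9.18, [0, 0, -4], [0, 0, 0]], [9.18, [0, 0, -4], [0, 0, 0]], [9.18, [0, 0, -4], [0, 0, 0]], [9.18, [0, 0, -4], [0, 0, 0]]])

```text
clock: 14.55
position: [0.4954, 0.3374, 0.2423]
ee_rot: [-2.366, -2.067, 0.0]
force: [0.6, 0.5, 0.5]
width: 0.998
gripper_force: 0.0
```

```bash
python3 - <<'E'
from h import *
st()
b=arm.get_image("scene");cv2.imwrite("pics/end.png",cv2.resize(b[:,:,::-1],(800,600)))
E
```

```text
t 14.55 p [0.4954 0.3374 0.2423] tooly ang -7.7 tilt 0.01 F [0.61 0.55 0.52] w 0.9979170608778436 0.0 j [-0.27  0.45 -0.61  1.58  0.27  1.2  -1.07]
```

View pics/end.png

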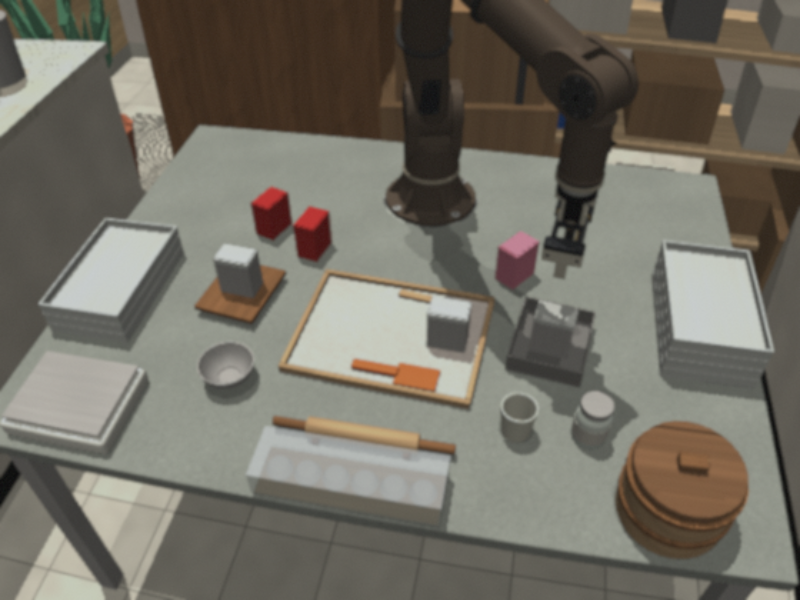

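The final view shows one tin upright on the board (238,272), one upright in the crate (553,328) and one on the tray (449,322). Everything else is undisturbed and the gripper is clear.

```bash
python3 -c "
from cell import arm
print(arm.sign_off())"
```

```text
the job is handed in; nothing more can be done
None
```

I handed the job in at about 14.6 s: the full tin (about 0.72 kg) stands on the board, the empty one (about 0.24 kg) stands in the crate, and the third tin, half-full by elimination since I did not lift it, stays on the tray.

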